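# Load the sample frame on the inclined stage

## Task

Load the inclined sample stage: swing its clamp arm fully open, up the slope, hang the black frame that has the window (not the solid blank plate of the same outline) with both its holes on the stage's two pins, handle side out, so that it lies flush on the sloping seat, then swing the clamp arm back over the frame's edge to its stop. Leave the blank plate and the other things on the table where they are.

Things in the scene. Friction and masses are not known exactly. Their poses are not given: they have to be found in the camera images.
- stage: grey inclined sample stage, fixed to the table; base plate 170 x 235 x 12 mm. Origin on the table under the centre of the seat, z up, x horizontal towards the high (rear) side of the slope; it never moves in a run
- seat: sloping seat of the stage, 130 mm up the slope, 225 mm across (y -95 to +130), inclined 35 degrees, low edge towards the robot. Origin in its surface, mid-place of the frame, 64 mm above the table; x up the slope, y to the left, z outward normal. Two steel pins stand along z: 10 mm in diameter, 22 mm high, the top 8 mm tapering to 5 mm; a 60 x 34 mm opening lies below them
- pin_left (a point): foot of the left pin's axis in the seat's surface (seat frame: x +30, y +60, z 0 mm)
- pin_right (a point): foot of the right pin's axis in the seat's surface (seat frame: x +30, y -60, z 0 mm)
- clamp_arm (a joint): angle of the steel clamp arm about an axis along the seat's z (rad): 0 = shut on its stop, pointing to the seat's -y over the frame's left edge; 1.57 = open, pointing up the slope (+x); limit 1.7. Below 1.25 it bars the frame's way. Friction 0.06 N m (1.5 N at the knob); stays where left. Arm 16 mm wide, 66 mm long, 10 to 18 mm above the seat, 2 mm clear of the seated frame
- clamp_pivot (a point): point on the pivot axis of the clamp arm, 36 mm above the seat (seat frame: x -20, y +110, z 36 mm)
- clamp_knob (a point): on the axis of the arm's upright round black knob, 40 mm from the pivot and 36 mm above the seat; the knob is 18 mm in diameter and reaches from 20 to 47 mm above the seat, along the seat's z; it turns with the arm
- frame: black anodised aluminium sample frame: plate 100 (x) x 160 (y) x 8 mm with a window 44 x 76 mm (centre x -18 mm), two 13 mm through holes at x +30, y +60 and -60 mm, a bridge handle on top; 0.25 to 0.4 kg. At the start it lies flat on the table, its x about away from the robot. Origin: centre of its underside, z up through the handle. When hung, its axes agree with the seat's
- frame_handle (a point): centre of the frame handle's grip bar (frame: x +22, y 0, z 44 mm): bar 12 mm thick (x), 60 mm long (y), 16 mm high, its top 52 mm above the underside; feet 10 mm wide at both ends
- frame_hole_left (a point): centre of the frame's left hole at its underside (frame: x +30, y +60, z 0 mm)
- frame_hole_right (a point): centre of the frame's right hole at its underside (frame: x +30, y -60, z 0 mm)
- blank: the solid blank plate, of the same outline, holes, handle and metal as the frame but without a window; lies flat on the table. Origin at the centre of its underside, axes as the frame's. Which of the two lies nearer the robot varies
- marker: bystander: the marker pen, loose on the table; to be left where it is
- hex_key: bystander: the hex key, loose on the table; to be left where it is
- iris_post: bystander: the iris on its post, loose on the table; to be left where it is
- lens_post: bystander: the lens on its post, loose on the table; to be left where it is

How it is judged (in metres and radians):
On the way, in this order (a step that is already met when the one before it is completed fails the run):
1. the clamp arm is swung open (beyond 1.25 rad) with the frame not yet on the seat (value of joint clamp_arm above 1.25 rad and distance between frame_hole_left and pin_left above 0.05 m), for 0.2 s.
2. the frame hangs on both pins, flush on the seat (each hole within 5 mm of the foot of its pin, the plate within 0.06 rad of the seat), the clamp arm still open (distance between frame_hole_left and pin_left below 0.005 m and distance between frame_hole_right and pin_right below 0.005 m and angle between the z axis of frame and the z axis of seat, either way round below 0.06 rad and value of joint clamp_arm above 1 rad), for 0.3 s.
At the end, for the whole second after the job is handed in: The windowed frame hangs on both pins, flush on the sloping seat and at rest (the centre of each hole's underside within 5 mm of the foot of its pin, the plate within 0.06 rad of parallel to the seat), and the clamp arm is shut over it (below 0.2 rad) (distance between frame_hole_left and pin_left below 0.005 m and distance between frame_hole_right and pin_right below 0.005 m and angle between the z axis of frame and the z axis of seat, either way round below 0.06 rad and value of joint clamp_arm below 0.2 rad and linear speed of frame below 0.02 m/s); the robot touches nothing.
It fails at once if the blank plate is moved (more than 30 mm) (distance of blank from where it was at the start of the episode above 0.03 m).
It fails at once if the marker, hex key, iris or lens is pushed away (more than 40 mm) (distance of any of marker, hex_key, iris_post, lens_post from where it was at the start of the episode above 0.04 m).
It fails at once if the iris or the lens is knocked over (angle between any of iris_post, lens_post's own z axis and vertical above 0.5 rad).
It also fails if it takes over 58 s, if anything falls off the work surface, if the arm or the gripper's body presses on something with over 40 N, if the wrist force passes 120 N, or if a joint passes its speed limit or range.

## Robot

A 6-joint arm with a two-finger parallel gripper is mounted at the origin on a cart in front of the work surface, level with it; the furniture and walls round the work are solid. World frame = base frame: x ahead of the robot, y to its left, z up, the work surface at z = 0. Lengths are in mm, angles in rad, forces in N, time in s.
With the tool pointing down it reaches from about 300 to 775 mm from the base axis. Payload 14.6 kg.
Tool frame: the origin (TCP) lies midway between the tips of the shut fingers; the grasp point (between the pads) lies 19 mm behind it; z points along the fingers, y is the line along which they close (so a half turn about z gives the same grasp; the last joint's range is limited). The gripper opens to 94 mm and grips with 3 to 60 N. Pads are 16 mm wide; open, the fingers measure 119 mm over their backs; the gripper's body (75 mm by 177 mm) begins 78 mm behind the grasp point.
Start: joints at [-1.302, 0.3, 1.521, -0, 1.321, -0.067], TCP at [181.231, -519.273, 205.446] pointing down, gripper open.
Joint ranges: [-3.03, 3.03], [-0.79, 2.21], [0.23, 2.52], [-1.04, 4.18], [0, 3.07], [-2.55, 2.55]. Speed limits (rad/s): [2.22, 2.22, 2.57, 3.14, 3.14, 3.14].

## Interface

Orientations are given as [roll, pitch, yaw] about the fixed x, y, z axes, in that order (R = Rz(yaw) Ry(pitch) Rx(roll)).
In Python, from cell import manip gives the robot as it stands.
- The arm moves only by the shell command python3 -m creep 'ROWS' [OPENING] [FORCE]. ROWS is text: rows parted by semicolons, each of 6 numbers parted by spaces: the shift along the tool's x, y, z normalised to -1 to 1, where 1 is 4 cm, then the turn, a rotation vector about the tool's x, y, z normalised to -1 to 1, where 1 is pi rad. In form: dx dy dz ax ay az; .... A call has 1 to 20 rows; each row shifts and turns the commanded pose from where the row before left it, along the tool's axes as they then stand; what a row does not reach is not made up. A row lasts 1/8 s, in which the tool goes at most 62.5 mm and 10.7 degrees, less where a joint would pass 70% of its speed; a pose out of reach is approached as far as the arm can. A call with a number of a shift or a turn outside -1 to 1 is refused whole. A call with a gripper value outside its range is refused whole. OPENING is the closure, from 0 (fully open) to 1 (shut), set as the call begins (- or left out, the last holds). The fingers move at their own pace and stop on an object; FORCE is the grip in N (left out, the last holds). Time passes only in rows, so rows that do not move let the fingers close. It gives the time, the measured TCP pose, the force, the opening and the grip force at its end, in the units of the state.
- manip.read_state(): the state, without advancing time (a new reading comes with each control period).
- manip.camera(name): name is "scene" or "top" or "wrist"; returns a dict with "color" (480x640x3 uint8, red, green, blue), "range_z" (480x640 float32, mm along the optical axis (not along the pixel's ray), 0 where there is no reading), "camera_matrix" (3x3 intrinsics, pixels), "T" (4x4, takes a point from camera to world coordinates). Camera axes: x right, y down, z forward; pixel columns grow to the right and rows downward; lengths in mm; the calibration is good to about 2 mm. A picture is of the moment at which its call begins.
- manip.sign_off(): hands the job in; it is judged then, once.
The state is a dict: "clock": time; "joints": joint angles; "qd": joint speeds; "effort": joint torques, N m; "eef_pos": TCP position; "eef_rot": TCP orientation; "wrist_force": force on the tool from outside, world axes, zero at the start; "moment": the same for the moment, N m; "finger_gap": finger opening in mm; "finger_force": force on a finger pad.
Only numpy, scipy, OpenCV 4.12 (cv2) and the standard library are available. Lean on these libraries where they do the work, as an engineer would, in place of code of your own. Each camera call takes 0.05 s, during which the arm holds its last target. There are 200 camera calls.

## Working session

There is one attempt and no reset: what is moved stays moved. The work goes in short steps, Python scripts to look and compute and a shell command to move; the robot and the scene stay as the last step left them, time stands still between calls to the robot, and variables do not carry over. Pictures are saved under pics/ and viewed, at most 12 in all, crops included, and the job is handed in when it is done.

```bash
mkdir -p pics; ls; python3 - <<'E'
from cell import manip
import cv2,numpy as np
s=manip.read_state();print(s)
for n in("top","scene"):
    c=manip.camera(n);cv2.imwrite(f"pics/{n}0.png",c["color"][:,:,::-1]);np.savez(f"pics/{n}0.npz",**c)
    print(n,c["camera_matrix"],c["T"].round(3))
E
```

```text
pics
{'clock': 0.0, 'joints': array([-1.30158459e+00,  3.00435766e-01,  1.52157971e+00, -2.72834028e-05,
        1.32066500e+00, -6.66115394e-02]), 'qd': array([-6.68228502e-04,  7.00403356e-05, -1.58307027e-03, -8.46570534e-04,
       -7.45493940e-04, -1.13946469e-03]), 'effort': array([ 5.29989265e-04, -5.31807411e+01, -3.52730799e+01,  7.07955030e-02,
        2.43837159e-02, -8.14231430e-05]), 'eef_pos': array([ 181.16762638, -519.03757478,  204.90628129]), 'eef_rot': array([-3.14050548e+00, -4.60396251e-05,  3.35830014e-01]), 'wrist_force': array([ 0.37878781, -0.75401293, -0.00958607]), 'moment': array([ 0.01746946, -0.01466684, -0.01985276]), 'finger_force': 0.0, 'finger_gap': 94.02502691737259}
top [[434.93492393   0.         314.94411747]
 [  0.         434.93492393 236.45198445]
 [  0.           0.           1.        ]] [[-1.200000e-02 -9.790000e-01  2.050000e-01  3.785260e+02]
 [-1.000000e+00  1.100000e-02 -7.000000e-03  4.061600e+01]
 [ 4.000000e-03 -2.050000e-01 -9.790000e-01  1.069429e+03]
 [ 0.000000e+00  0.000000e+00  0.000000e+00  1.000000e+00]]
scene [[437.58453217   0.         317.71098725]
 [  0.         437.58453217 235.68225104]
 [  0.           0.           1.        ]] [[-7.76000e-01 -2.94000e-01  5.58000e-01  8.17910e+01]
 [-6.30000e-01  3.33000e-01 -7.01000e-01  6.18882e+02]
 [ 2.00000e-02 -8.96000e-01 -4.44000e-01  4.74543e+02]
 [ 0.00000e+00  0.00000e+00  0.00000e+00  1.00000e+00]]
```

View pics/top0.png

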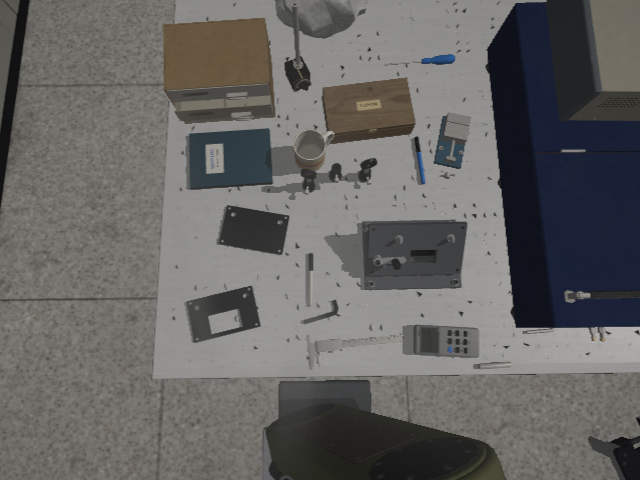

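View pics/scene0.png

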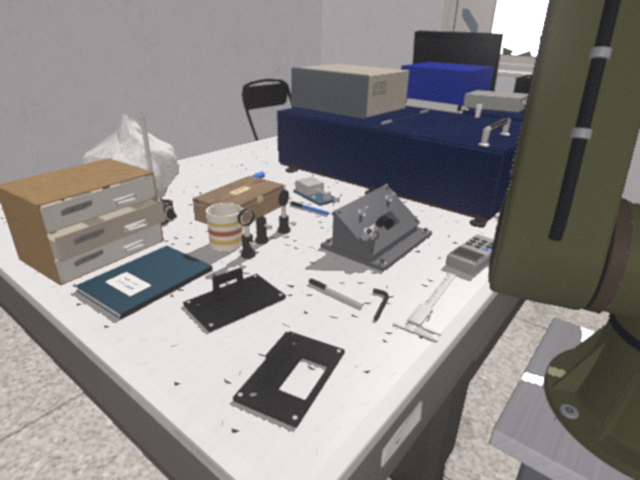

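```bash
cat > h.py <<'E'
import numpy as np,cv2
from cell import manip
def cloud(c):
    K=c["camera_matrix"];z=c["range_z"];v,u=np.mgrid[:480,:640]
    p=np.stack([(u-K[0,2])*z/K[0,0],(v-K[1,2])*z/K[1,1],z],-1)
    return p@c["T"][:3,:3].T+c["T"][:3,3]
def proj(c,P):
    P=np.atleast_2d(P);q=(P-c["T"][:3,3])@c["T"][:3,:3];q=q@c["camera_matrix"].T;return q[:,:2]/q[:,2:]
E
python3 - <<'E'
from h import *
c=dict(np.load("pics/top0.npz"));P=cloud(c);col=c["color"].astype(int)
# table check
print("table z",[P[v,u].round(1) for v,u in((340,170),(350,280),(310,330))])
# plates
for nm,(u0,u1,v0,v1) in dict(frame=(180,268,278,345),blank=(212,295,200,260)).items():
    sub=P[v0:v1,u0:u1];d=(col[v0:v1,u0:u1].max(-1)<75)
    m=d&(sub[...,2]>3)&(sub[...,2]<16)|(sub[...,2]>30)&(sub[...,2]<60)
    pts=sub[m];r=cv2.minAreaRect(pts[:,:2].astype(np.float32));print(nm,m.sum(),r,np.percentile(pts[:,2],[5,50,95]))
    h=sub[(sub[...,2]>36)&(sub[...,2]<65)];print(" handle",len(h),h.mean(0) if len(h) else 0, cv2.minAreaRect(h[:,:2].astype(np.float32)) if len(h)>3 else 0)
# seat plane
sub=P[215:292,355:470].reshape(-1,3);sub=sub[(sub[:,2]>30)&(sub[:,2]<95)]
best=None;rng=np.random.default_rng(0)
for _ in range(500):
    a=sub[rng.choice(len(sub),3,False)];n=np.cross(a[1]-a[0],a[2]-a[0]);l=np.linalg.norm(n)
    if l<100: continue
    n/=l;n*=np.sign(n[2]);k=abs((sub-a[0])@n)<2
    if best is None or k.sum()>best.sum():best=k
q=sub[best];m=q.mean(0);n=np.linalg.svd(q-m)[2][2];n*=np.sign(n[2])
print("plane",n,m,"tilt",np.degrees(np.arccos(n[2])),"yaw",np.degrees(np.arctan2(-n[1],-n[0])),best.sum(),len(sub))
H=(P-m)@n
np.savez("pics/seat.npz",n=n,m=m)
up=np.array([0,0,1.])-n*n[2];up/=np.linalg.norm(up);left=np.cross(n,up)
from scipy import ndimage
w=np.zeros(H.shape,bool);w[215:292,355:470]=1
for thr in (6,14):
  L,k=ndimage.label(w&(H>thr)&(H<60)&(P[...,2]>45))
  for i in range(1,k+1):
    g=P[L==i]
    if len(g)>3: v,u=np.where(L==i);print(thr,len(g),"uv",u.mean().round(),v.mean().round(),"up/left",((g-m)@up).mean().round(1),((g-m)@left).mean().round(1),"H",H[L==i].max().round(1),H[L==i].min().round(1),g.mean(0).round(1))
# seat extents
k=w&(abs(H)<2);a=(P[k]-m)@up;b=(P[k]-m)@left;print("ext",np.percentile(a,[1,99]),np.percentile(b,[1,99]))
big=cv2.resize(c["color"][200:300,340:480,::-1],None,fx=5,fy=5,interpolation=cv2.INTER_CUBIC)
cv2.imwrite("pics/stage0.png",big)
E
```

```text
table z [array([353.5, 382.8,  -0.5]), array([327. , 120. ,  -3.2]), array([419.8,  -1.2,  -1.6])]
frame 2047 ((414.5814514160156, 256.77752685546875), (99.55652618408203, 159.48013305664062), 13.015122413635254) [ 5.58389214  8.8625338  51.22644297]
 handle 151 [435.25445251 261.10126431  51.51672492] ((435.4375305175781, 262.09503173828125), (11.716085433959961, 59.42837905883789), 14.034259796142578)
blank 2416 ((621.2154541015625, 186.3690948486328), (159.13168334960938, 101.00763702392578), 79.63594818115234) [ 5.54457936  8.94689103 48.9209017 ]
 handle 151 [641.23418079 181.96907632  50.88089261] ((642.4840698242188, 182.5269775390625), (59.48994064331055, 13.026058197021484), 78.37860870361328)
plane [-0.57499916 -0.00984224  0.8180948 ] [ 554.67594563 -206.09494539   65.24923695] tilt 35.105471856186995 yaw 0.9806337105498708 2594 4029
6 23 uv 451.0 239.0 up/left 31.1 -71.9 H 25.3 6.0 [ 572.2 -277.7   96.3]
6 21 uv 399.0 240.0 up/left 32.2 47.5 H 23.1 7.9 [ 571.3 -158.3   96.4]
6 295 uv 389.0 261.0 up/left -16.8 70.9 H 50.3 6.1 [ 526.4 -135.6   74.5]
14 14 uv 452.0 240.0 up/left 30.8 -71.8 H 25.3 14.4 [ 569.8 -277.6   99.1]
14 13 uv 400.0 241.0 up/left 31.5 47.1 H 23.1 16.1 [ 568.9 -158.8   98.8]
14 254 uv 389.0 262.0 up/left -17.2 69.6 H 50.3 14.0 [ 525.1 -137.    75.8]
ext [-112.79340435   64.27682097] [-108.14379041  115.51438014]
```

View pics/stage0.png

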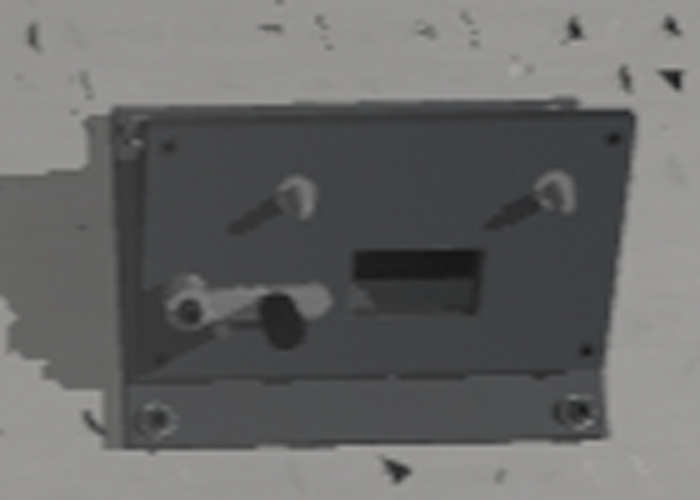

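```bash
cat >> h.py <<'E'
from scipy.spatial.transform import Rotation as R
RS=R.from_euler('ZY',[0.7,-35],degrees=True);OS=np.array([555.3,-218.6,65.5])
def tool(psi):return R.from_euler('z',psi,degrees=True)*R.from_euler('x',180,degrees=True)
def now():
    s=manip.read_state();return s["eef_pos"],R.from_euler('xyz',s["eef_rot"]),s
def seat(p):return OS+RS.apply(p)
def plan(p,Rt):
    """needed turn (tool axes, units pi) done first, then shift (units 40 mm) in new tool axes"""
    p0,R0,s=now();w=(R0.inv()*Rt).as_rotvec();d=Rt.inv().apply(np.array(p)-p0)
    print("turn",(w/np.pi).round(4),"deg",np.degrees(np.linalg.norm(w)).round(1),"shift new axes",(d/40).round(3),"shift old axes",(R0.inv().apply(np.array(p)-p0)/40).round(3),"world d",(np.array(p)-p0).round(1))
E
python3 - <<'E'
from h import *
c=dict(np.load("pics/top0.npz"));P=cloud(c)
for v,u in((100,510),(310,512),(320,520),(326,600),(60,600),(297,570),(297,620),(340,450)):print(u,v,P[v,u].round(0))
for u,v in((308,180),(336,172),(368,165),(311,256),(330,310)):
    g=P[v-14:v+14,u-14:u+14].reshape(-1,3);g=g[g[:,2].argsort()];print(u,v,g[-3].round(0))
T=RS*tool(90);print(T.as_matrix().round(2))
plan(seat([-20,70,70]),T)
plan([330,-200,205],tool(90))
E
```

```text
510 100 [ 899. -431.  132.]
512 310 [ 414. -441.    5.]
520 320 [ 390. -428.   68.]
600 326 [ 375. -519.  205.]
600 60 [ 869. -509.  333.]
570 297 [ 430. -458.  223.]
620 297 [ 428. -537.  248.]
450 340 [ 346. -277.   33.]
308 180 [ 379.   41. 1069.]
336 172 [ 379.   41. 1069.]
368 165 [ 379.   41. 1069.]
311 256 [ 379.   41. 1069.]
330 310 [414. -10.  14.]
[[-0.01  0.82  0.57]
 [ 1.    0.01  0.01]
 [ 0.    0.57 -0.82]]
turn [-0.1685  0.1208 -0.384 ] deg 78.6 shift new axes [9.146 5.237 6.523] shift old axes [10.522 -6.115  2.346] world d [316.7 369.8 -93.6]
turn [-3.000e-04 -2.000e-04 -3.931e-01] deg 70.8 shift new axes [ 7.976e+00  3.721e+00 -1.000e-03] shift old axes [ 6.141e+00 -6.304e+00  6.000e-03] world d [1.488e+02 3.190e+02 1.000e-01]
```

```bash
python3 -m creep '.877 -.9 0 0 0 0;.877 -.9 0 0 0 0;.877 -.9 0 0 0 0;.877 -.9 0 0 0 0;.877 -.9 0 0 0 0;.877 -.9 0 0 0 0;.877 -.9 0 0 0 0;0 0 0 0 0 -.049;0 0 0 0 0 -.049;0 0 0 0 0 -.049;0 0 0 0 0 -.049;0 0 0 0 0 -.049;0 0 0 0 0 -.049;0 0 0 0 0 -.049;0 0 0 0 0 -.05' 0.57 15; python3 - <<'E'
from h import *
plan(seat([-20,70,100]),RS*tool(90));print(now()[2]["joints"].round(2),now()[2]["finger_gap"])
E
```

```text
clock: 1.98
eef_pos: [329.9, -200.3, 205.3]
eef_rot: [-3.141, -0.0, 1.576]
wrist_force: [-0.1, -0.5, 0.8]
finger_gap: 40.7
finger_force: 0.0
turn [-0.1946  0.0006 -0.0023] deg 35.0 shift new axes [1.225 2.107 3.591] shift old axes [1.252 3.777 1.732] world d [150.8  50.8 -69.3]
[-0.64 -0.08  1.94 -0.    1.28 -0.65] 40.67910430746925
```

```bash
python3 -m creep '0 0 0 -.0487 0 -.0006;0 0 0 -.0487 0 -.0006;0 0 0 -.0487 0 -.0006;0 0 0 -.0487 0 -.0006;.3 .53 .6 0 0 0;.3 .53 .7 0 0 0;.3 .53 .7 0 0 0;.3 .53 .7 0 0 0;0 0 .6 0 0 0;0 0 0 0 0 0;0 0 0 0 0 0'; python3 - <<'E'
from h import *
plan(seat([-20,70,24]),RS*tool(90));print(now()[2]["joints"].round(2))
c=manip.camera("wrist");cv2.imwrite("pics/w1.png",c["color"][:,:,::-1]);np.savez("pics/w1.npz",**c)
for n,p in dict(pl=[30,60,22],pr=[30,-60,22],knob=[-20,70,47],piv=[-20,110,36]).items():print(n,proj(c,seat(p)).round(0))
E
```

```text
clock: 3.35
eef_pos: [474.6, -151.7, 146.5]
eef_rot: [2.53, 0.002, 1.577]
wrist_force: [-0.3, 0.7, 0.7]
finger_gap: 40.2
finger_force: 0.0
turn [ 0.0004  0.0016 -0.0011] deg 0.4 shift new axes [ 0.054 -0.025  2.204] shift old axes [ 0.065 -0.028  2.203] world d [ 49.7   2.8 -72.8]
[-0.55 -0.    2.15  0.62  0.54 -1.02]
pl [[380. 256.]]
pr [[373. 387.]]
knob [[315. 254.]]
piv [[315. 195.]]
```

View pics/w1.png

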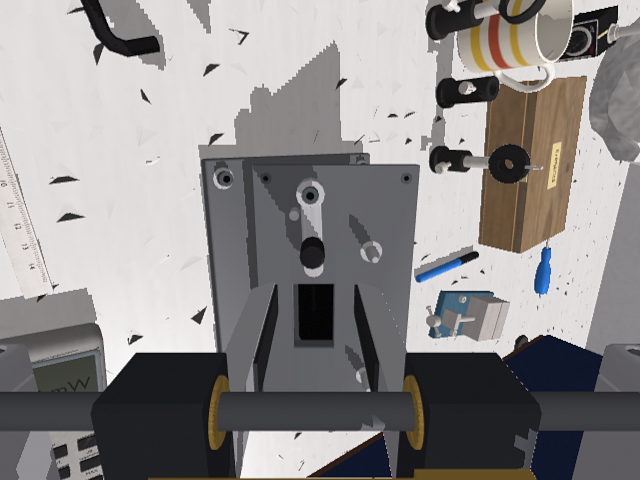

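```bash
python3 - <<'E'
from h import *
c=dict(np.load("pics/w1.npz"));P=cloud(c)
Q=RS.inv().apply((P-OS).reshape(-1,3)).reshape(P.shape)
w=np.zeros(P.shape[:2],bool);w[165:270,255:410]=1
b=w&(abs(Q[...,2])<5)
q=P[b];m=q.mean(0);n=np.linalg.svd(q-m,full_matrices=False)[2][2];n*=np.sign(n[2]);print("plane seat z med",np.median(Q[b][:,2]),"n in seat",RS.inv().apply(n).round(4))
for nm,(u0,u1,v0,v1),(z0,z1) in(("pin",(350,400,225,275),(18,30)),("pinmid",(350,400,225,275),(4,14)),("knobtop",(295,335,230,275),(42,56)),("piv",(290,335,175,215),(15,50))):
    g=Q[v0:v1,u0:u1].reshape(-1,3);k=(g[:,2]>z0)&(g[:,2]<z1);g=g[k]
    if len(g)>3:(x,y),r=cv2.minEnclosingCircle(g[:,:2].astype(np.float32));print(nm,len(g),(round(x,1),round(y,1)),round(r,1),g.mean(0).round(1),g[:,2].max().round(1))
# seat left edge & top edge
g=Q[w&(abs(Q[...,2])<4)];print(np.percentile(g[:,0],[.5,99.5]),np.percentile(g[:,1],[.5,99.5]))
cv2.imwrite("pics/w1c.png",cv2.resize(c["color"][160:280,260:420,::-1],None,fx=5,fy=5,interpolation=cv2.INTER_CUBIC))
E
```

```text
plane seat z med 1.1262524839285424 n in seat [-9.e-04  4.e-03  1.e+00]
pin 81 (26.0, 57.9) 3.9 [25.6 58.7 21.3] 24.4
pinmid 50 (25.7, 57.8) 5.0 [24.6 60.8  9.3] 13.8
knobtop 502 (-22.0, 68.0) 8.9 [-22.1  68.7  47.6] 50.1
piv 845 (-26.9, 103.3) 16.0 [-23.9 105.3  20.6] 27.3
[-67.76278016  57.00380695] [ 41.68113842 127.38462789]
```

View pics/w1c.png

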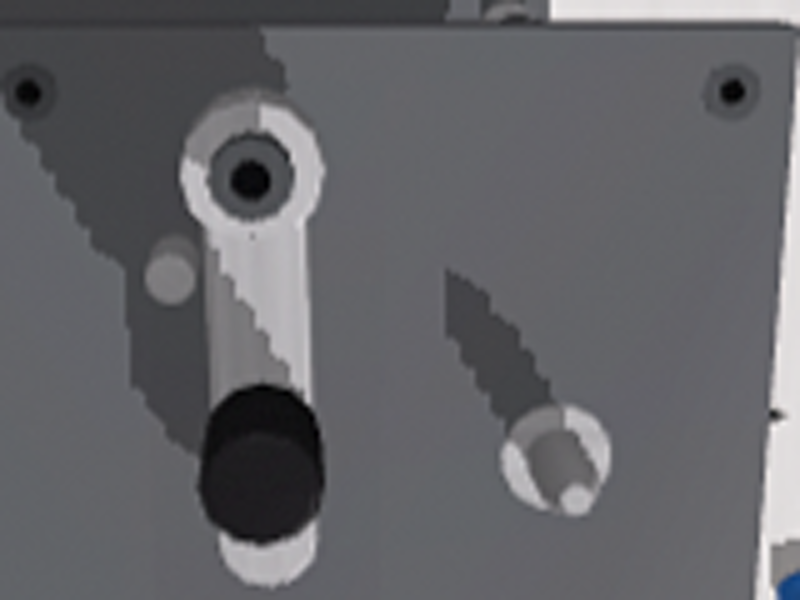

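```bash
python3 -m creep '.03 -.05 .7 0 .0016 0;0 0 .6 0 0 0;0 0 .5 0 0 0;0 0 .35 0 0 0;0 0 0 0 0 0;0 0 0 0 0 0'; python3 -m creep '0 0 0 0 0 0;0 0 0 0 0 0;0 0 0 0 0 0;0 0 0 0 0 0;0 0 0 0 0 0' 1 12;python3 - <<'E'
from h import *
p,r,s=now();print("seat pos",RS.inv().apply(p-OS).round(1))
E
```

```text
clock: 4.15
eef_pos: [522.6, -150.3, 75.4]
eef_rot: [2.529, -0.001, 1.58]
wrist_force: [0.1, 0.8, 0.5]
finger_gap: 40.3
finger_force: 0.0
clock: 4.78
eef_pos: [522.7, -150.1, 74.6]
eef_rot: [2.529, -0.002, 1.58]
wrist_force: [-6.0, -1.5, 5.8]
finger_gap: 17.7
finger_force: 12.0
seat pos [-20.7  68.9  25.7]
```

```bash
python3 -m creep '0 0 -.04 0 0 0;.014 .165 0 0 0 0;.04 .161 0 0 0 0;.067 .151 0 0 0 0;.091 .139 0 0 0 0;0 0 0 0 0 0';python3 -m creep '.112 .121 0 0 0 0;.131 .102 0 0 0 0;.146 .079 0 0 0 0;.157 .052 0 0 0 0;.164 .027 0 0 0 0;.165 0 0 0 0 0;0 0 0 0 0 0;0 0 0 0 0 0';python3 - <<'E'
from h import *
p,r,s=now();print("seat pos",RS.inv().apply(p-OS).round(1),"F seat",RS.inv().apply(s["wrist_force"]).round(1))
E
```

```text
clock: 5.52
eef_pos: [542.3, -140.8, 90.3]
eef_rot: [2.529, -0.002, 1.581]
wrist_force: [0.8, 0.1, -3.8]
finger_gap: 17.5
finger_force: 12.0
clock: 6.52
eef_pos: [552.4, -106.4, 97.3]
eef_rot: [2.533, -0.003, 1.58]
wrist_force: [-15.6, -9.5, -4.8]
finger_gap: 17.4
finger_force: 12.0
seat pos [ 17.  112.3  26.9] F seat [-15.6  -9.3   5. ]
```

```bash
python3 -m creep '0 -.03 0 0 0 0;0 0 0 0 0 0;0 0 0 0 0 0' 0.66 12; python3 -m creep '0 0 -.5 0 0 0;0 0 -.9 0 0 0;0 0 -.9 0 0 0;0 0 -.5 0 0 0;0 0 0 0 0 0;0 0 0 0 0 0'; python3 - <<'E'
from h import *
c=manip.camera("wrist");cv2.imwrite("pics/w2.png",c["color"][:,:,::-1]);np.savez("pics/w2.npz",**c)
O2=seat([-3,-2,0.5])
for n,p in dict(pl=[30,60,22],plfoot=[30,60,0],knob=[20,110,47],piv=[-20,110,20]).items():print(n,proj(c,O2+RS.apply(p)).round(0))
a=np.radians(13.6);R0=R.from_euler('z',13.6,degrees=True)
plan([400,100,260],R0*tool(90));
E
```

```text
clock: 6.9
eef_pos: [553.4, -106.1, 98.6]
eef_rot: [2.529, -0.002, 1.581]
wrist_force: [-0.2, 0.3, -0.5]
finger_gap: 31.9
finger_force: 0.0
clock: 7.65
eef_pos: [488.9, -106.9, 189.2]
eef_rot: [2.53, -0.002, 1.58]
wrist_force: [0.1, -0.3, -1.0]
finger_gap: 32.0
finger_force: 0.0
pl [[327. 298.]]
plfoot [[326. 288.]]
knob [[315. 253.]]
piv [[268. 243.]]
turn [ 0.1937  0.0214 -0.0704] deg 37.3 shift new axes [ 5.548 -0.943 -1.779] shift old axes [ 5.197 -0.765 -2.691] world d [-88.8 206.8  71.1]
```

View pics/w2.png

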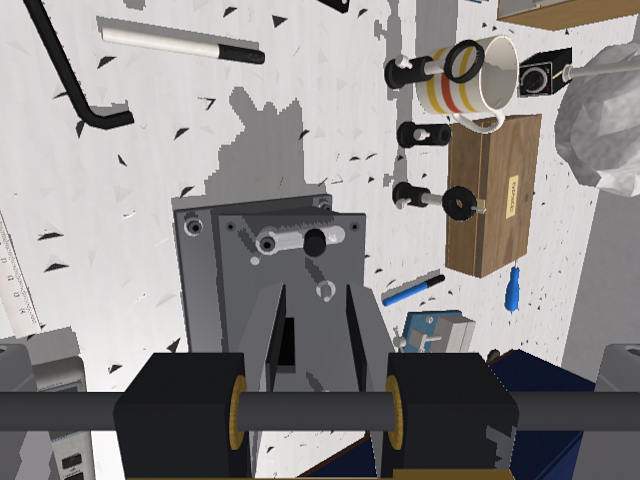

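```bash
sed -i 's/^RS=\(.*\)$/RS=\1;OS=OS+RS.apply([-3,-2,0.5])/' h.py; python3 -m creep '0 0 0 .0484 .0054 -.0176;0 0 0 .0484 .0054 -.0176;0 0 0 .0484 .0054 -.0176;0 0 0 .0484 .0054 -.0176;.927 .0866 .1 0 0 0;.927 .0866 .1 0 0 0;.927 .0866 .1 0 0 0;.927 .0866 .1 0 0 0;.927 .0866 .1 0 0 0;.927 .0866 .1 0 0 0;.927 .0866 .1 0 0 0;.927 .0866 .2 0 0 0;.927 .0866 .2 0 0 0;.927 .0866 .3 0 0 0;0 0 0 0 0 0;0 0 0 0 0 0' 0.57 40; python3 - <<'E'
from h import *
print("OS",OS.round(1))
c=manip.camera("wrist");cv2.imwrite("pics/w3.png",c["color"][:,:,::-1]);np.savez("pics/w3.npz",**c)
P=cloud(c);z=P[...,2]
k=(z>38)&(z<62)&(abs(P[...,0]-435)<60)&(abs(P[...,1]-262)<60)&(c["color"].max(-1)<90)
print("handle",k.sum(),cv2.minAreaRect(P[k][:,:2].astype(np.float32)),P[k].mean(0))
k=(z>3)&(z<14)&(abs(P[...,0]-415)<110)&(abs(P[...,1]-257)<110)&(c["color"].max(-1)<90)
print("plate",k.sum(),cv2.minAreaRect(P[k][:,:2].astype(np.float32)))
R0=R.from_euler('z',13.6,degrees=True)
plan([435.4,261.8,26],R0*tool(90));
E
```

```text
clock: 9.7
eef_pos: [435.2, 261.4, 133.1]
eef_rot: [3.141, 0.0, 1.809]
wrist_force: [-0.7, -0.1, -0.1]
finger_gap: 40.3
finger_force: 0.0
OS [ 552.6 -220.6   64.2]
handle 1260 ((432.70721435546875, 261.3751220703125), (11.486138343811035, 59.6671257019043), 13.430733680725098) [432.17728502 263.36748937  51.74911762]
plate 13757 ((389.8905944824219, 251.31675720214844), (144.84046936035156, 160.0501708984375), 12.647648811340332)
turn [ 0.0002  0.0001 -0.0001] deg 0.0 shift new axes [0.018 0.004 2.685] shift old axes [0.019 0.003 2.685] world d [   0.     0.7 -107.4]
```

View pics/w3.png

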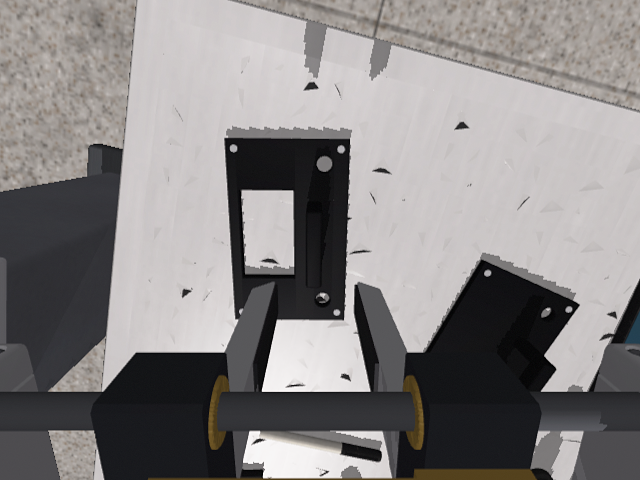

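```bash
python3 -m creep '.01 -.035 .9 0 0 0;0 0 .8 0 0 0;0 0 .6 0 0 0;0 0 .37 0 0 0;0 0 0 0 0 0;0 0 0 0 0 0'; python3 -m creep '0 0 0 0 0 0;0 0 0 0 0 0;0 0 0 0 0 0;0 0 0 0 0 0;0 0 0 0 0 0' 1 40
```

```text
clock: 10.5
eef_pos: [434.5, 261.7, 27.9]
eef_rot: [3.139, -0.0, 1.808]
wrist_force: [0.7, 0.3, 0.2]
finger_gap: 40.2
finger_force: 0.0
clock: 11.12
eef_pos: [433.9, 261.7, 27.1]
eef_rot: [3.14, 0.0, 1.808]
wrist_force: [-0.6, 0.1, 4.0]
finger_gap: 11.5
finger_force: 40.0
```

```bash
python3 -m creep '0 0 -.4 0 0 0;0 0 -.8 0 0 0;0 0 -.9 0 0 0;0 0 -.9 0 0 0;0 0 -.9 0 0 0;0 0 -.6 0 0 0;0 0 0 0 0 0;0 0 0 0 0 0'; python3 - <<'E'
from h import *
c=manip.camera("wrist");cv2.imwrite("pics/w4.png",c["color"][:,:,::-1]);np.savez("pics/w4.npz",**c)
c2=manip.camera("top");np.savez("pics/t4.npz",**c2);cv2.imwrite("pics/t4.png",c2["color"][:,:,::-1])
p,r,s=now()
for n,cc in(("w",c),("t",c2)):
    P=cloud(cc);Q=r.inv().apply((P-p).reshape(-1,3)).reshape(P.shape)  # tool frame: x=frame y, y=frame x, z=-frame z
    k=(abs(Q[...,0])<100)&(abs(Q[...,1]+22)<75)&(abs(Q[...,2]-18)<7)&(cc["color"].max(-1)<100)
    g=Q[k];print(n,k.sum(),"z",np.percentile(g[:,2],[5,50,95]).round(1),cv2.minAreaRect(g[:,:2].astype(np.float32)),g.min(0).round(1),g.max(0).round(1))
    A=np.c_[g[:,:2],np.ones(len(g))];print("tilt",np.linalg.lstsq(A,g[:,2],rcond=None)[0].round(4))
plan([330,0,230],RS*tool(90))
E
```

```text
clock: 12.12
eef_pos: [433.2, 261.4, 206.0]
eef_rot: [-3.142, 0.0, 1.808]
wrist_force: [0.4, 1.0, -2.6]
finger_gap: 11.4
finger_force: 40.0
w 21922 z [17.7 18.7 20. ] ((2.0819778442382812, -22.89852523803711), (154.6179962158203, 100.2273178100586), 0.03631485998630524) [-75.2 -73.   11. ] [79.4 27.3 25. ]
tilt [-3.90000e-03 -4.80000e-03  1.88585e+01]
t 1366 z [15.9 18.5 21.3] ((-0.47364044189453125, -19.704532623291016), (159.1167755126953, 100.41356658935547), 0.1295531541109085) [-80.1 -70.1  11.3] [79.1 30.4 24.8]
tilt [-1.60000e-03 -1.30000e-03  1.84418e+01]
turn [-0.1938 -0.0217  0.0695] deg 37.3 shift new axes [-6.503 -1.832 -2.022] shift old axes [-5.745 -4.046 -0.599] world d [-103.2 -261.4   24.2]
```

View pics/w4.png

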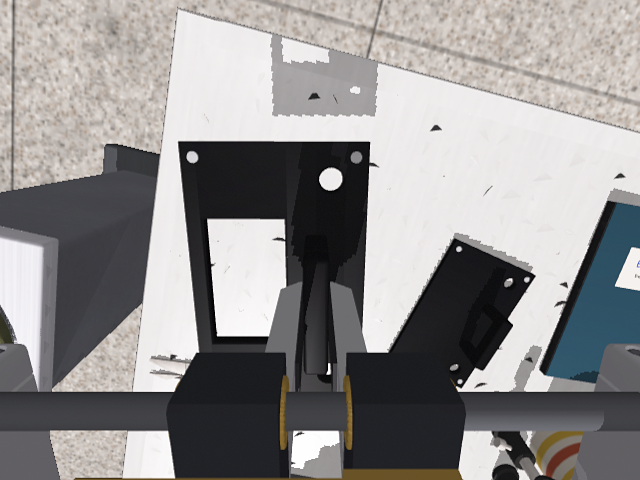

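```bash
sed -i 's/\[-3,-2,0.5\]/[-2.5,-1.5,0.5]/' h.py; python3 -m creep '0 0 -.3 0 0 0;0 0 0 -.0323 -.0036 .0116;0 0 0 -.0323 -.0036 .0116;0 0 0 -.0323 -.0036 .0116;0 0 0 -.0323 -.0036 .0116;0 0 0 -.0323 -.0036 .0116;0 0 0 -.0323 -.0036 .0116;0 0 0 0 0 0'; python3 - <<'E'
from h import *
print(seat([22,.5,100]).round(1));plan(seat([22,.5,100]),RS*tool(90));plan(seat([22,.5,140]),RS*tool(90))
E
```

```text
clock: 13.22
eef_pos: [432.8, 261.7, 218.7]
eef_rot: [2.53, -0.0, 1.584]
wrist_force: [-0.1, 0.2, -2.9]
finger_gap: 11.8
finger_force: 40.0
[ 513.6 -220.1  159. ]
turn [ 0.0001 -0.0002  0.0001] deg 0.1 shift new axes [-12.068   0.678   2.297] shift old axes [-12.07    0.672   2.289] world d [  80.8 -481.8  -59.7]
turn [ 0.0001 -0.0002  0.0001] deg 0.1 shift new axes [-12.068   0.678   1.297] shift old axes [-12.069   0.673   1.289] world d [  57.9 -482.1  -26.9]
```

```bash
python3 -m creep '-.5 .05 .1 0 0 0;-.9 .05 .1 0 0 0;-.95 .05 .1 0 0 0;-.95 .05 .1 0 0 0;-.95 .05 .1 0 0 0;-.95 .05 .1 0 0 0;-.95 .05 .1 0 0 0;-.95 .05 .1 0 0 0;-.95 .05 .1 0 0 0;-.95 .05 .1 0 0 0;-.95 .05 .1 0 0 0;-.95 .05 .1 0 0 0;-.7 .05 .1 0 0 0;-.47 .02 0 0 0 0;0 0 .5 0 0 0;0 0 .5 0 0 0;0 0 0 0 0 0;0 0 0 0 0 0'; python3 - <<'E'
from h import *
plan(seat([22,.5,62]),RS*tool(90))
c=manip.camera("wrist");cv2.imwrite("pics/w5.png",c["color"][:,:,::-1]);np.savez("pics/w5.npz",**c)
for n,p in dict(pl=[30,60,22],plf=[30,60,0],knob=[20,110,47],hole=[30,60,100-26.7]).items():print(n,proj(c,seat(p)).round(1))
E
```

```text
clock: 15.48
eef_pos: [514.5, -220.5, 159.5]
eef_rot: [2.528, -0.001, 1.584]
wrist_force: [-0.3, -0.4, -2.5]
finger_gap: 11.6
finger_force: 40.0
turn [ 0.001  -0.0004  0.    ] deg 0.2 shift new axes [ 0.011 -0.026  0.948] shift old axes [ 0.01  -0.029  0.948] world d [ 20.9   0.7 -31.6]
pl [[326.1 169.5]]
plf [[325.2 166.9]]
knob [[311.1  86.5]]
hole [[329.  177.7]]
```

View pics/w5.png

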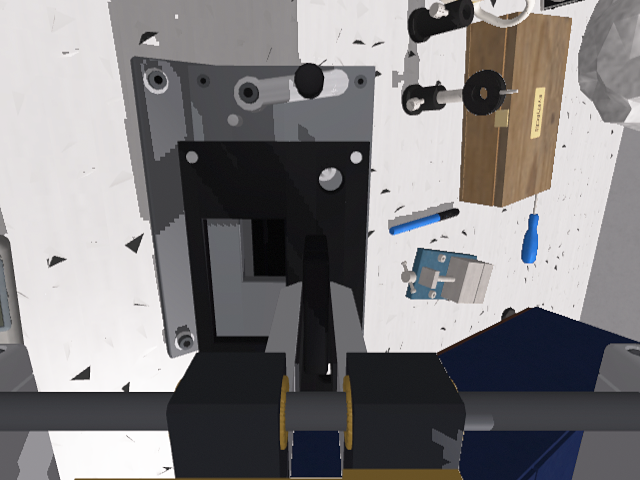

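```bash
python3 - <<'E'
from h import *
c=dict(np.load("pics/w5.npz"))
g=cv2.cvtColor(c["color"],cv2.COLOR_RGB2GRAY)
cv2.imwrite("pics/w5c.png",cv2.resize(c["color"][155:205,305:355,::-1],None,fx=10,fy=10,interpolation=cv2.INTER_NEAREST))
for r in(178,):print(g[r,312:350])
E
```

```text
[ 26  26  25  24  24  20   9 189 191 188 188 187 186 187 187 187 188 189
 179 138 106 105 106 107 107 106 107 106 108 113  37   9  15  23  25  25
  25  25]
```

View pics/w5c.png

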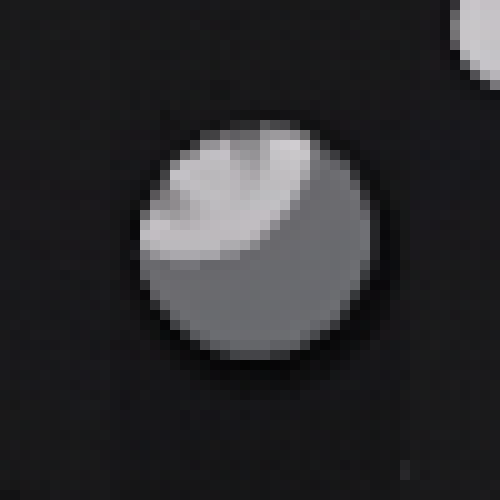

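```bash
python3 -m creep '.01 -.03 .3 0 0 0;0 0 .4 0 0 0;0 0 .25 0 0 0;0 0 .2 0 0 0;0 0 .2 0 0 0;0 0 0 0 0 0;0 0 0 0 0 0'; python3 - <<'E'
from h import *
plan(seat([22,.5,26.7]),RS*tool(90));p,r,s=now();print(RS.inv().apply(s["wrist_force"]).round(1),s["moment"].round(2))
E
```

```text
clock: 16.4
eef_pos: [544.3, -219.4, 113.8]
eef_rot: [2.529, -0.001, 1.583]
wrist_force: [0.2, -0.7, -3.8]
finger_gap: 11.5
finger_force: 40.0
turn [ 0.0006 -0.0002 -0.0002] deg 0.1 shift new axes [-0.008  0.019  0.467] shift old axes [-0.009  0.018  0.467] world d [ 11.3  -0.2 -14.9]
[-2.  -0.7 -3.2] [ 0.    0.51 -0.02]
```

```bash
python3 -m creep '0 0 .12 0 0 0;0 0 .12 0 0 0;0 0 .1 0 0 0;0 0 0 0 0 0;0 0 0 0 0 0'; python3 - <<'E'
from h import *
plan(seat([22,.5,26.7]),RS*tool(90));p,r,s=now();print(RS.inv().apply(s["wrist_force"]).round(1),s["moment"].round(2))
E
```

```text
clock: 17.02
eef_pos: [552.2, -219.2, 102.5]
eef_rot: [2.529, -0.001, 1.583]
wrist_force: [1.0, -0.1, -3.1]
finger_gap: 11.5
finger_force: 40.0
turn [ 0.0005 -0.0003 -0.0003] deg 0.1 shift new axes [-0.01   0.021  0.123] shift old axes [-0.01   0.021  0.123] world d [ 3.5 -0.4 -3.5]
[-0.9 -0.1 -3.1] [-0.08  0.48  0.03]
```

```bash
python3 -m creep '0 0 .06 0 0 0;0 0 .06 0 0 0;0 0 .04 0 0 0;0 0 0 0 0 0;0 0 0 0 0 0'; python3 - <<'E'
from h import *
plan(seat([22,.5,26.7]),RS*tool(90));p,r,s=now();print(RS.inv().apply(s["wrist_force"]).round(1),s["moment"].round(2))
E
```

```text
clock: 17.65
eef_pos: [555.1, -219.4, 98.4]
eef_rot: [2.528, -0.001, 1.583]
wrist_force: [-33.8, 3.7, 25.2]
finger_gap: 11.4
finger_force: 40.0
turn [ 0.0007 -0.0002 -0.0001] deg 0.1 shift new axes [-0.004  0.019 -0.003] shift old axes [-0.004  0.019 -0.003] world d [ 0.6 -0.2  0.5]
[-13.2   4.1  40. ] [0.49 2.62 0.41]
```

```bash
python3 -m creep '0 0 -.03 0 0 0;0 0 0 0 0 0' - 20; python3 -m creep '0 0 0 0 0 0;0 0 0 0 0 0;0 0 0 0 0 0;0 0 0 0 0 0' 0.6; python3 -m creep '0 0 -.4 0 0 0;0 0 -.8 0 0 0;0 0 -.8 0 0 0;0 0 0 0 0 0;0 0 0 0 0 0'; python3 - <<'E'
from h import *
c=manip.camera("wrist");cv2.imwrite("pics/w6.png",c["color"][:,:,::-1]);np.savez("pics/w6.npz",**c)
P=cloud(c);Q=RS.inv().apply((P-OS).reshape(-1,3)).reshape(P.shape)
k=(abs(Q[...,2]-8)<6)&(abs(Q[...,0])<60)&(abs(Q[...,1])<90)&(c["color"].max(-1)<60)
g=Q[k];A=np.c_[g[:,:2],np.ones(len(g))];print(k.sum(),"plane",np.linalg.lstsq(A,g[:,2],rcond=None)[0].round(4),g.min(0).round(1),g.max(0).round(1))
b=(abs(Q[...,2])<4)&(Q[...,1]>85)&(Q[...,1]<125)&(abs(Q[...,0])<60);print("seat z",np.median(Q[b][:,2]))
plan(seat([20,110,62]),RS*tool(90))
for n,p in dict(pl=[30,60,22],pr=[30,-60,22],knob=[20,110,47]).items():print(n,proj(c,seat(p)).round(1))
E
```

```text
clock: 17.9
eef_pos: [555.1, -219.3, 98.4]
eef_rot: [2.529, -0.001, 1.583]
wrist_force: [-8.3, 0.8, 4.2]
finger_gap: 11.7
finger_force: 20.0
clock: 18.4
eef_pos: [555.2, -219.2, 98.3]
eef_rot: [2.529, -0.001, 1.583]
wrist_force: [-0.1, -0.1, 0.1]
finger_gap: 37.4
finger_force: 0.0
clock: 19.02
eef_pos: [509.3, -219.8, 163.0]
eef_rot: [2.529, -0.001, 1.583]
wrist_force: [-0.1, -0.2, 0.3]
finger_gap: 37.7
finger_force: 0.0
15913 plane [ 3.3000e-03 -1.5000e-03  8.6756e+00] [-55.5 -86.5   2. ] [54.6 80.2 13.7]
seat z 0.5197140042180486
turn [ 0.0003 -0.0005 -0.0004] deg 0.1 shift new axes [ 2.725 -0.013  1.087] shift old axes [ 2.723 -0.018  1.091] world d [ 23.2 109.3 -35.9]
pl [[329.2 169.9]]
pr [[327.7 322.7]]
knob [[314.9  89.2]]
```

View pics/w6.png

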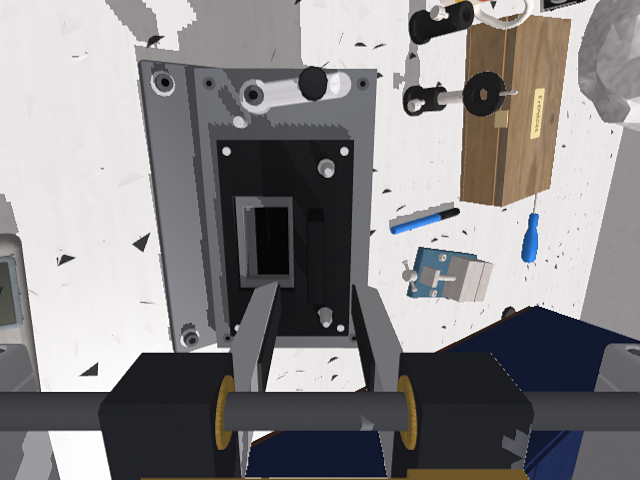

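```bash
python3 -m creep '.8 0 0 0 0 0;.9 0 0 0 0 0;.8 -.03 .2 0 0 0;.31 0 .5 0 0 0;0 0 .5 0 0 0;0 0 .5 0 0 0;0 0 .27 0 0 0;0 0 0 0 0 0;0 0 0 0 0 0'; python3 -m creep '0 0 0 0 0 0;0 0 0 0 0 0;0 0 0 0 0 0;0 0 0 0 0 0' 1 12;python3 - <<'E'
from h import *
p,r,s=now();print("seat pos",RS.inv().apply(p-OS).round(1),"F seat",RS.inv().apply(s["wrist_force"]).round(1))
E
```

```text
clock: 20.2
eef_pos: [552.1, -106.9, 99.0]
eef_rot: [2.529, -0.001, 1.583]
wrist_force: [0.7, 0.1, -0.1]
finger_gap: 37.9
finger_force: 0.0
clock: 20.7
eef_pos: [551.4, -106.9, 98.4]
eef_rot: [2.53, -0.001, 1.583]
wrist_force: [-8.5, -1.9, 4.2]
finger_gap: 17.9
finger_force: 12.0
seat pos [ 19.3 113.3  27.9] F seat [-4.6 -1.8  8.3]
```

```bash
python3 -m creep '-.165 -.01 0 0 0 0;-.164 -.027 0 0 0 0;-.157 -.052 0 0 0 0;-.146 -.079 0 0 0 0;-.131 -.102 0 0 0 0;0 0 0 0 0 0';python3 -m creep '-.112 -.121 0 0 0 0;-.091 -.139 0 0 0 0;-.067 -.151 0 0 0 0;-.04 -.161 0 0 0 0;-.014 -.165 0 0 0 0;0 0 0 0 0 0;0 0 0 0 0 0';python3 - <<'E'
from h import *
p,r,s=now();print("seat pos",RS.inv().apply(p-OS).round(1),"F seat",RS.inv().apply(s["wrist_force"]).round(1))
E
```

```text
clock: 21.45
eef_pos: [545.9, -140.3, 94.9]
eef_rot: [2.522, 0.003, 1.579]
wrist_force: [15.5, -8.9, 1.6]
finger_gap: 17.1
finger_force: 12.0
clock: 22.32
eef_pos: [522.5, -156.4, 79.1]
eef_rot: [2.52, 0.008, 1.575]
wrist_force: [-0.9, -17.3, 9.1]
finger_gap: 17.8
finger_force: 12.0
seat pos [-16.   64.1  29. ] F seat [  4.3 -17.3   8.1]
```

```bash
python3 -m creep '0 0 0 0 0 0;0 0 0 0 0 0;0 0 0 0 0 0' 0.66;  python3 -m creep '0 0 -.5 0 0 0;0 0 -.8 0 0 0;0 0 -.8 0 0 0;0 0 0 0 0 0;0 0 0 0 0 0'; python3 - <<'E'
from h import *
c=manip.camera("wrist");cv2.imwrite("pics/w7.png",c["color"][:,:,::-1]);np.savez("pics/w7.npz",**c)
P=cloud(c);Q=RS.inv().apply((P-OS).reshape(-1,3)).reshape(P.shape)
k=(abs(Q[...,2]-8)<6)&(abs(Q[...,0])<60)&(abs(Q[...,1])<90)&(c["color"].max(-1)<60)
g=Q[k];A=np.c_[g[:,:2],np.ones(len(g))];print(k.sum(),"plane",np.linalg.lstsq(A,g[:,2],rcond=None)[0].round(4),g.min(0).round(1),g.max(0).round(1))
k=(abs(Q[...,2]-47.5)<4)&(abs(Q[...,0])<60)&(Q[...,1]>45)&(Q[...,1]<130)&(c["color"].max(-1)<90)
print("knob",k.sum(),cv2.minEnclosingCircle(Q[k][:,:2].astype(np.float32)))
p,r,s=now();print("seat pos",RS.inv().apply(p-OS).round(1));plan(seat([0,69,60]),RS*tool(90))
for n,p in dict(pl=[30,60,22],pr=[30,-60,22],knob=[-20,70,47],piv=[-20,110,20]).items():print(n,proj(c,seat(p)).round(1))
E
```

```text
clock: 22.7
eef_pos: [519.4, -150.4, 75.1]
eef_rot: [2.53, -0.002, 1.583]
wrist_force: [-0.0, -0.1, -0.6]
finger_gap: 31.9
finger_force: 0.0
clock: 23.32
eef_pos: [471.5, -151.2, 143.5]
eef_rot: [2.529, -0.002, 1.583]
wrist_force: [-0.4, 0.3, -0.3]
finger_gap: 31.8
finger_force: 0.0
9575 plane [ 2.0000e-03 -2.3000e-03  8.6567e+00] [-52.1 -70.8   2. ] [48.2 80.7 13.2]
knob 468 ((-17.77932357788086, 69.79681396484375), 8.894088745117188)
seat pos [-20.9  70.  110.7]
turn [ 0.0002 -0.0005 -0.0003] deg 0.1 shift new axes [-0.026  0.523  1.268] shift old axes [-0.027  0.522  1.268] world d [ 46.2  -0.5 -29.6]
pl [[381.8 260.1]]
pr [[374.8 391.5]]
knob [[317.2 258.3]]
piv [[317.  195.2]]
```

View pics/w7.png

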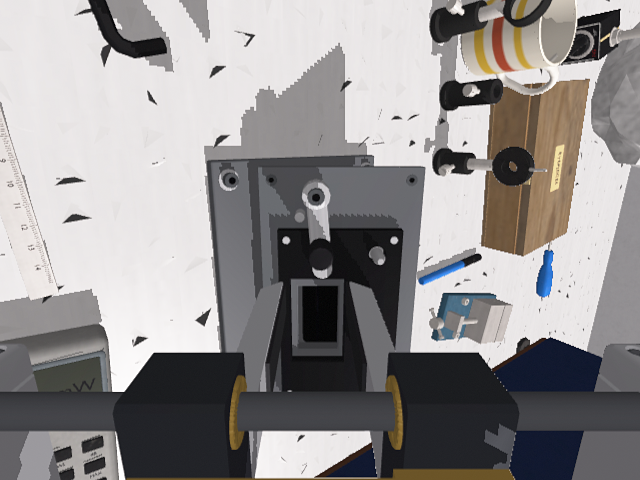

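```bash
python3 -m creep '0 -.04 .7 0 0 0;0 0 .7 0 0 0;0 0 .6 0 0 0;0 0 0 0 0 0;0 0 0 0 0 0'; python3 -m creep '0 0 0 0 0 0;0 0 0 0 0 0;0 0 0 0 0 0;0 0 0 0 0 0' 1 8; python3 -m creep '0 0 0 0 0 0;0 0 0 0 0 0;0 0 0 0 0 0' 0.66;  python3 -m creep '0 0 -.5 0 0 0;0 0 -.8 0 0 0;0 0 -.8 0 0 0;0 0 -.8 0 0 0;0 0 0 0 0 0;0 0 0 0 0 0'; python3 - <<'E'
from h import *
c=manip.camera("wrist")
P=cloud(c);Q=RS.inv().apply((P-OS).reshape(-1,3)).reshape(P.shape)
k=(abs(Q[...,2]-8)<6)&(abs(Q[...,0])<60)&(abs(Q[...,1])<90)&(c["color"].max(-1)<60)
g=Q[k];A=np.c_[g[:,:2],np.ones(len(g))];print("plane",np.linalg.lstsq(A,g[:,2],rcond=None)[0].round(4),g.min(0).round(1),g.max(0).round(1))
k=(abs(Q[...,2]-47.5)<4)&(abs(Q[...,0])<60)&(Q[...,1]>45)&(Q[...,1]<130)&(c["color"].max(-1)<90)
print("knob",cv2.minEnclosingCircle(Q[k][:,:2].astype(np.float32)))
E
```

```text
clock: 24.0
eef_pos: [515.9, -150.6, 77.7]
eef_rot: [2.53, -0.002, 1.583]
wrist_force: [-0.3, 0.0, 0.7]
finger_gap: 31.8
finger_force: 0.0
clock: 24.5
eef_pos: [516.7, -151.2, 78.9]
eef_rot: [2.527, -0.0, 1.582]
wrist_force: [1.8, -0.6, 8.2]
finger_gap: 17.4
finger_force: 8.0
clock: 24.88
eef_pos: [515.9, -150.6, 77.6]
eef_rot: [2.53, -0.001, 1.583]
wrist_force: [0.0, -0.1, 0.1]
finger_gap: 32.1
finger_force: 0.0
clock: 25.62
eef_pos: [449.5, -151.6, 172.0]
eef_rot: [2.529, -0.002, 1.583]
wrist_force: [0.4, -0.1, -0.7]
finger_gap: 32.2
finger_force: 0.0
plane [ 2.2000e-03 -3.0000e-03  8.7237e+00] [-57.4 -84.    2. ] [48.2 80.6 13.8]
knob ((-21.340620040893555, 69.36874389648438), 8.793960571289062)
```

Knob is at its stop and the frame is flush, so I'm handing the job in.

```bash
python3 -c "
from cell import manip;print(manip.sign_off())"
```

```text
the job is handed in; nothing more can be done
None
```

The windowed frame hangs on both pins, flush on the seat by the wrist camera's last reading, and the clamp arm is shut on its stop; I handed the job in after about 26 s, but no verdict was returned.

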